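# Heft out the tin that holds the bush

## Task

The bearing bush for the contact wheel is in one of the three identical steel tins in the latched grey case; the other two tins hold only a rubber washer. Swing the case's latch lever free, open the lid right up, find the heavy tin by lifting, and set it down gently (do not drop it), upright and wholly on the dark steel bench plate. Leave the lid open, the other two tins standing in the case, and everything else on the bench where it is; tip nothing over.

Things in the scene. Friction and masses are not known exactly. Their poses are not given: they have to be found in the camera images.
- case: grey plastic tool case, 150 deep (x) x 355 wide (y) x 80 mm high shut: base 50, lid 30. Fixed. Origin: centre of its underside; -x is its front (latch side, nearest the robot), +x its hinge side. Inner floor 5 mm up, walls 5 mm; two ribs 15 mm high make three pockets 115 mm wide, centred at y = +115, 0, -115 mm, a tin in each within about 12 mm of the centre
- latch (a joint): angle of the latch lever at the middle of the case's front, rad: 0 shut; it grows as the lever's top swings away from the case (towards the case's -x and down), to 1.7. From about 0.2 the lid is free. It turns stiffly (about 0.06 N m) and stays where it is left; it is to end above 0.35
- latch_tab (a point): middle of the latch's thumb tab: an upright flap 40 wide, 8 mm thick, standing 34 mm above the lid at its front edge (tab top 114 mm above the bench, lid top 80 mm). It can be pushed outwards from behind, over the lid, or pinched; 82 mm above latch_hinge
- latch_hinge (a point): the latch's hinge line (runs along the case's y), 8 mm in front of the case's front face and 20 mm above the bench
- lid (a joint): angle of the lid, rad: 0 shut, 1.57 upright, 1.9 at its stop. Free hinge, weight 0.35 kg (about 3 N at the handle): let go below about 1.2 it falls shut, beyond about 1.3 it falls back onto its stop and stays there, its edge then 190 mm above the bench
- lid_handle (a point): middle of the carrying handle on the lid's top: a round bar 16 mm thick, 94 mm clear between its posts, running along the case's y, its centre 38 mm above the lid's top; 118 mm above the bench when the lid is shut. 75 mm in front of the lid's hinge and 68 mm above it when shut
- lid_hinge (a point): the lid's hinge line (runs along the case's y) at the case's back edge, 50 mm above the bench. The lid opens upwards and away to the case's +x
- tin_a: plain closed steel tin, one of three alike, 70 (x) x 50 (y, the way to grip it) x 55 mm high; its lid stays on. Origin: centre of its underside, z up. Starts upright in the +y pocket, x along the case's x within 0.1 rad. Weighs 0.44 to 0.62 kg with the steel bush inside, 0.14 kg with only a rubber washer; what is inside can shift a little
- tin_b: plain closed steel tin, one of three alike, 70 (x) x 50 (y, the way to grip it) x 55 mm high; its lid stays on. Origin: centre of its underside, z up. Starts upright in the middle pocket, x along the case's x within 0.1 rad. Weighs 0.44 to 0.62 kg with the steel bush inside, 0.14 kg with only a rubber washer; what is inside can shift a little
- tin_c: plain closed steel tin, one of three alike, 70 (x) x 50 (y, the way to grip it) x 55 mm high; its lid stays on. Origin: centre of its underside, z up. Starts upright in the -y pocket, x along the case's x within 0.1 rad. Weighs 0.44 to 0.62 kg with the steel bush inside, 0.14 kg with only a rubber washer; what is inside can shift a little
- plate: dark steel bench plate, 200 x 200 x 10 mm, lying flat and fixed, origin at the centre of its underside (top at z = 10 mm)
- wheel: bystander: black rubber contact wheel 130 mm across, 36 mm thick, lying flat with its steel spindle standing up to 125 mm
- brush: bystander: bench brush, wooden handle and black bristles, 270 mm long, 60 mm high
- blank_0: bystander: flat steel knife blank 210 mm long, 5 mm thick
- blank_1: bystander: the like, 230 mm
- blank_2: bystander: the like, 250 mm
- scriber: bystander: steel scriber with a wooden handle, 240 mm long
- oil: bystander: white oil bottle, 54 mm across, 125 mm high
- rolls: bystander: two stacked rolls of clear tape, 120 mm across, 46 mm high

How it is judged:
On the way, in this order (a step that is already met when the one before it is completed fails the run):
1. the latch lever is swung free of the lid (more than 0.35 rad) (value of joint latch above 0.35 rad), for 0.2 s.
2. the lid is opened right up (more than 1.4 rad) (value of joint lid above 1.4 rad), for 0.2 s.
At the end, for the whole second after the job is handed in: The tin with the bush (pressing over 2.8 N) stands still and upright (0.1 rad) on the plate, centre within 75 mm of the plate's along each side; the other two stand on the case's floor; lid open past 1.4 rad, latch past 0.35 rad (value of joint lid above 1.4 rad and value of joint latch above 0.35 rad and ((x of tin_a in the frame of plate between -0.075 and 0.075 m and y of tin_a in the frame of plate between -0.075 and 0.075 m and angle between tin_a's own z axis and vertical below 0.1 rad and contact force between tin_a and plate above 2.8 N and linear speed of tin_a below 0.02 m/s and x of tin_b in the frame of case between -0.06 and 0.06 m and y of tin_b in the frame of case between -0.17 and 0.17 m and z of tin_b in the frame of case between 0 and 0.03 m and angle between each of tin_b, tin_c's own z axis and vertical below 0.35 rad and x of tin_c in the frame of case between -0.06 and 0.06 m and y of tin_c in the frame of case between -0.17 and 0.17 m and z of tin_c in the frame of case between 0 and 0.03 m) or (x of tin_b in the frame of plate between -0.075 and 0.075 m and y of tin_b in the frame of plate between -0.075 and 0.075 m and angle between tin_b's own z axis and vertical below 0.1 rad and contact force between tin_b and plate above 2.8 N and linear speed of tin_b below 0.02 m/s and x of tin_a in the frame of case between -0.06 and 0.06 m and y of tin_a in the frame of case between -0.17 and 0.17 m and z of tin_a in the frame of case between 0 and 0.03 m and angle between each of tin_a, tin_c's own z axis and vertical below 0.35 rad and x of tin_c in the frame of case between -0.06 and 0.06 m and y of tin_c in the frame of case between -0.17 and 0.17 m and z of tin_c in the frame of case between 0 and 0.03 m) or (x of tin_c in the frame of plate between -0.075 and 0.075 m and y of tin_c in the frame of plate between -0.075 and 0.075 m and angle between tin_c's own z axis and vertical below 0.1 rad and contact force between tin_c and plate above 2.8 N and linear speed of tin_c below 0.02 m/s and x of tin_a in the frame of case between -0.06 and 0.06 m and y of tin_a in the frame of case between -0.17 and 0.17 m and z of tin_a in the frame of case between 0 and 0.03 m and angle between each of tin_a, tin_b's own z axis and vertical below 0.35 rad and x of tin_b in the frame of case between -0.06 and 0.06 m and y of tin_b in the frame of case between -0.17 and 0.17 m and z of tin_b in the frame of case between 0 and 0.03 m))); the robot touches nothing.
It fails at once if a bystander on the bench is moved more than 30 mm (distance of any of wheel, brush, blank_0, blank_1, blank_2, scriber, oil, rolls from where it was at the start of the episode above 0.03 m).
It fails at once if a tin is tipped over (more than 0.7 rad) (angle between any of tin_a, tin_b, tin_c's own z axis and vertical above 0.7 rad).
It fails at once if a tin is let fall (moves faster than 0.4 m/s while the fingers do not hold it) ((linear speed of tin_a above 0.4 m/s and contact force between the fingers and tin_a below 0.2 N) or (linear speed of tin_b above 0.4 m/s and contact force between the fingers and tin_b below 0.2 N) or (linear speed of tin_c above 0.4 m/s and contact force between the fingers and tin_c below 0.2 N)).
It also fails if it takes over 72 s, if anything falls off the work surface, if the arm or the gripper's body presses on something with over 40 N, if the wrist force passes 120 N, or if a joint passes its speed limit or range.

## Robot

A 7-joint arm with a two-finger parallel gripper is mounted at the origin on the work surface. World frame = base frame: x ahead of the robot, y to its left, z up, the work surface at z = 0. Lengths are in m, angles in rad, forces in N, time in s.
With the tool pointing down it reaches from about 0.35 to 0.9 m from the base axis. Payload 7.2 kg.
Tool frame: the origin (TCP) lies midway between the tips of the shut fingers; the grasp point (between the pads) lies 19 mm behind it; z points along the fingers, y is the line along which they close (so a half turn about z gives the same grasp; the last joint's range is limited). The gripper opens to 85 mm and grips with 20 to 120 N. Pads are 22 mm wide; open, the fingers measure 114 mm over their backs; the gripper's body (76 mm by 85 mm) begins 54 mm behind the grasp point. The pads swing forward as they close: fully open they stand 13 mm farther back than shut.
Start: joints at [-1.256, 0.411, -0.013, 1.596, 0.006, 1.134, -0.082], TCP at [0.233, 0.58, 0.231] pointing down, gripper open.
Joint ranges: [-2.95, 2.95], [-0.29, 1.99], [-1.47, 1.44], [0.14, 2.54], [-1.03, 4.17], [0.13, 1.85], [-2.86, 2.86]. Speed limits (rad/s): [2.39, 2.39, 3.01, 3.01, 3.14, 3.14, 3.14].

## Interface

Orientations are given as a 3x3 rotation matrix whose columns are the frame's x, y, z axes.
In Python, from workcell import manip gives the robot as it stands.
- The arm moves only by the shell command python3 -m jog 'ROWS' [OPENING] [FORCE]. ROWS is JSON, a list of rows, each an object with "delta_pos": the shift along the tool's x, y, z in m, a list of three; "rot": the turn, a rotation vector about the tool's x, y, z in degrees, a list of three. In form: [{"delta_pos": [dx, dy, dz], "rot": [ax, ay, az]}, ...]. A call has 1 to 12 rows; each row is the pose to reach, as a shift and turn from the pose commanded when the call began, along the tool's axes at that moment; what a row does not reach only later rows make up. A row lasts 1/12 s, in which the tool goes at most 41.7 mm and 7.16 degrees, less where a joint would pass 70% of its speed; a pose out of reach is approached as far as the arm can. A call with a gripper value outside its range is refused whole. OPENING is the opening, from 0 (shut) to 1 (fully open), set as the call begins (- or left out, the last holds). The fingers move at their own pace and stop on an object; FORCE is the grip in N (left out, the last holds). Time passes only in rows, so rows that repeat a pose let the fingers close. It gives the time, the measured TCP pose, the force, the opening and the grip force at its end, in the units of the state.
- manip.sense(): the state, without advancing time (a new reading comes with each control period).
- manip.read_camera(name): name is "side" or "top"; returns a dict with "img" (400x640x3 uint8, red, green, blue), "depth" (400x640 float32, m along the optical axis (not along the pixel's ray), 0 where there is no reading), "intrinsics" (3x3 intrinsics, pixels), "R" (3x3) and "t" (3): a world point X has camera coordinates R X + t. Camera axes: x right, y down, z forward; pixel columns grow to the right and rows downward; lengths in m; the calibration is good to about 2 mm. A picture is of the moment at which its call begins.
- manip.close_job(): hands the job in; it is judged then, once.
The state is a dict: "t": time; "joint_positions": joint angles; "dq": joint speeds; "tau": joint torques, N m; "position": TCP position; "tcp_rot": TCP orientation; "wrist_force": force on the tool from outside, world axes, zero at the start; "moment": the same for the moment, N m; "opening": opening from 0.0 (shut) to 1.0 (fully open); "grasp_force": force on a finger pad.
Only numpy, scipy, OpenCV 4.12 (cv2) and the standard library are available. Lean on these libraries where they do the work, as an engineer would, in place of code of your own. Each camera call takes 0.05 s, during which the arm holds its last target. There are 200 camera calls.

## Working session

There is one attempt and no reset: what is moved stays moved. The work goes in short steps, Python scripts to look and compute and a shell command to move; the robot and the scene stay as the last step left them, time stands still between calls to the robot, and variables do not carry over. Pictures are saved under pics/ and viewed, at most 10 in all, crops included, and the job is handed in when it is done.

```bash
mkdir -p pics; cat > h.py <<'E'
from workcell import manip
import numpy as np, cv2
def pic(n,f):
    c=manip.read_camera(n); cv2.imwrite('pics/'+f+'.png',c['img'][:,:,::-1]); np.savez('pics/'+f+'.npz',**c); return c
def w(c,u,v):
    d=c['depth'][int(v),int(u)]; K=c['intrinsics']
    p=np.linalg.inv(K)@np.array([u,v,1.])*d
    return c['R'].T@(p-c['t'])
E
python3 - <<'E'
from h import *
np.set_printoptions(precision=3,suppress=True)
for n in('top','side'):
    c=pic(n,n+'0'); print(c['R'],c['t'],c['intrinsics'])
s=manip.sense();print(s)
E
```

```text
[[-0.001 -1.     0.001]
 [-0.976  0.001 -0.219]
 [ 0.219 -0.002 -0.976]] [-0.021  0.547  1.367] [[496.672   0.    323.64 ]
 [  0.    496.672 190.683]
 [  0.      0.      1.   ]]
[[ 0.908 -0.42   0.019]
 [-0.263 -0.602 -0.754]
 [ 0.328  0.68  -0.656]] [-0.472  0.205  1.694] [[518.587   0.    321.789]
 [  0.    518.587 182.986]
 [  0.      0.      1.   ]]
{'t': 0.1, 'joint_positions': array([-1.256,  0.412, -0.013,  1.597,  0.006,  1.134, -0.082]), 'dq': array([ 0.001, -0.001,  0.   , -0.002, -0.   , -0.   ,  0.001]), 'tau': array([  0.002, -60.183,   0.684, -30.009,   0.014,   0.006,   0.   ]), 'position': array([0.233, 0.579, 0.231]), 'tcp_rot': array([[-0.928,  0.374, -0.   ],
       [ 0.374,  0.928, -0.001],
       [-0.   , -0.001, -1.   ]]), 'wrist_force': array([ 0.034, -0.059,  0.016]), 'moment': array([ 0.014,  0.031, -0.011]), 'grasp_force': 0.0, 'opening': 1.0023578214921385}
```

View pics/top0.png

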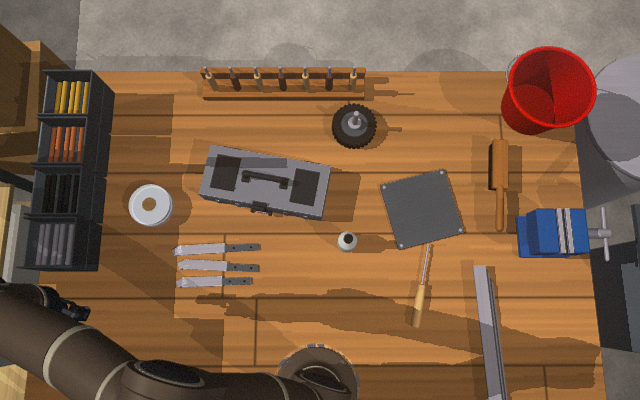

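View pics/side0.png

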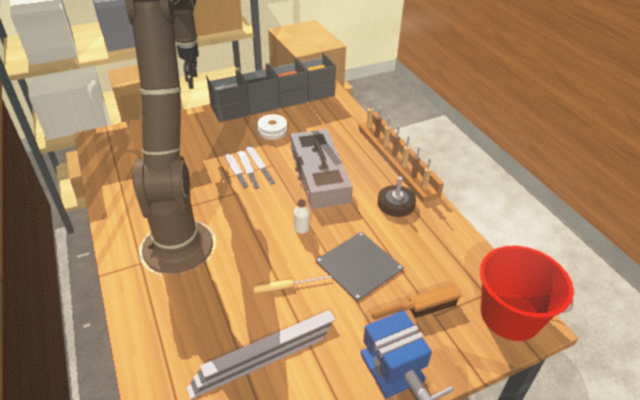

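The top view shows the case centred near (265,182), handle about (267,178), latch about (261,208), plate centre about (422,209), oil bottle (347,241) and wheel (354,125). I'll measure from the depth data.

```bash
python3 - <<'E'
from h import *
np.set_printoptions(precision=4,suppress=True)
c=dict(np.load('pics/top0.npz'));K=c['intrinsics'];d=c['depth']
v,u=np.mgrid[:400,:640]
P=np.stack([(u-K[0,2])/K[0,0]*d,(v-K[1,2])/K[1,1]*d,d],-1)-c['t']; P=P@c['R']
np.save('pics/P.npy',P)
def reg(u0,u1,v0,v1,z0,z1):
    q=P[v0:v1,u0:u1].reshape(-1,3); return q[(q[:,2]>z0)&(q[:,2]<z1)]
def rect(q): 
    r=cv2.minAreaRect((q[:,:2]*1000).astype(np.float32)); return r,len(q)
print('lid',rect(reg(190,340,140,225,.072,.087)))
print('case',rect(reg(190,340,140,225,.02,.087)))
h=reg(190,340,140,225,.108,.135);print('handle+tab',len(h),rect(h))
h=reg(235,300,165,190,.11,.135);print('handle',rect(h),h.mean(0))
h=reg(240,285,195,225,.092,.125);print('tab',rect(h),h.mean(0))
pl=reg(375,470,165,250,.006,.02);print('plate',rect(pl),pl.mean(0))
for n,b in dict(oil=(330,365,222,260),wheel=(325,385,95,155),rolls=(120,180,175,235)).items():
    q=reg(*b,.02,.2);print(n,rect(q),q[:,2].max())
c2=c['img'][135:230,185:345,::-1]
cv2.imwrite('pics/crop0.png',cv2.resize(c2,None,fx=5,fy=5,interpolation=cv2.INTER_CUBIC))
E
```

```text
lid (((571.6262817382812, 147.7489776611328), (356.15972900390625, 159.4100799560547), 79.41441345214844), 5890)
case (((606.922607421875, 134.0179443359375), (384.2962341308594, 247.7286834716797), 84.82793426513672), 6318)
handle+tab 299 (((532.5577392578125, 153.088623046875), (122.24089813232422, 101.77499389648438), 79.54267883300781), 299)
handle (((574.6615600585938, 145.31637573242188), (122.25281524658203, 16.499448776245117), 79.14909362792969), 249) [0.5737 0.1443 0.1244]
tab (((493.0792236328125, 161.31338500976562), (23.418039321899414, 39.32386016845703), 0.6314082741737366), 69) [0.4892 0.1617 0.1096]
plate (((511.4971008300781, -316.03826904296875), (284.66510009765625, 255.64663696289062), 89.2749252319336), 4398) [ 0.5048 -0.3098  0.0111]
oil (((402.0140686035156, -85.56864929199219), (51.669395446777344, 52.122135162353516), 89.91345977783203), 330) 0.13403077266855146
wheel (((779.7564697265625, -109.10845184326172), (179.28587341308594, 134.5855255126953), 11.487627029418945), 1631) 0.1312749751934672
rolls (((511.55670166015625, 481.1650390625), (119.60353088378906, 117.5060806274414), 9.51516342163086), 1441) 0.05794479428660335
```

View pics/crop0.png

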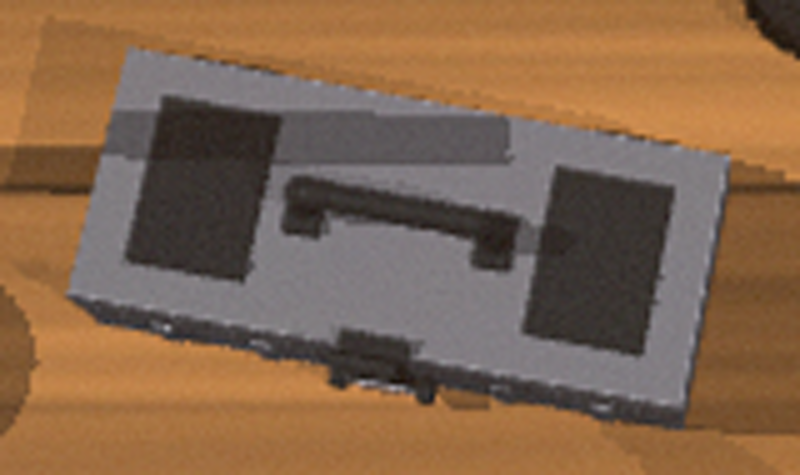

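```bash
cat >> h.py <<'E'
from scipy.spatial.transform import Rotation as Ro
C=np.array([.573,.146,0]); YAW=-10.7
CR=Ro.from_euler('z',YAW,degrees=True).as_matrix()
R0=CR@np.diag([-1,1,-1.])   # tool x=-case x, y=case y, z down
RX=CR@np.array([[0,1,0],[1,0,0],[0,0,-1.]]) # closes along case x: tool y=case x, tool x=case y
def go(p,R=R0,case=True):
    s=manip.sense(); T=np.array(s['tcp_rot'])
    p=C+CR@np.array(p) if case else np.array(p)
    return np.round(T.T@(p-s['position']),4), np.round(Ro.from_matrix(T.T@R).as_rotvec(degrees=True),1)
E
python3 -c "
from h import *
print(go([-.043,0,.20]),go([-.043,0,.095]))"
```

```text
(array([-0.4348, -0.2834,  0.031 ]), array([ -0.1,  -0. , -11.2])) (array([-0.4347, -0.2833,  0.136 ]), array([ -0.1,  -0. , -11.2]))
```

```bash
python3 -m jog '[{"delta_pos":[-0.217,-0.142,0],"rot":[0,0,-6]},{"delta_pos":[-0.217,-0.142,0],"rot":[0,0,-6]},{"delta_pos":[-0.217,-0.142,0],"rot":[0,0,-6]},{"delta_pos":[-0.217,-0.142,0],"rot":[0,0,-6]},{"delta_pos":[-0.217,-0.142,0],"rot":[0,0,-6]},{"delta_pos":[-0.217,-0.142,0],"rot":[0,0,-6]},{"delta_pos":[-0.435,-0.283,0],"rot":[0,0,-11.2]},{"delta_pos":[-0.435,-0.283,0],"rot":[0,0,-11.2]},{"delta_pos":[-0.435,-0.283,0],"rot":[0,0,-11.2]},{"delta_pos":[-0.435,-0.283,0],"rot":[0,0,-11.2]},{"delta_pos":[-0.435,-0.283,0],"rot":[0,0,-11.2]},{"delta_pos":[-0.435,-0.283,0],"rot":[0,0,-11.2]}]' 0 20 && python3 -c "
from h import *
print(go([-.043,0,.095]))
pic('side','s1')"
```

```text
t: 1.1
position: [0.521, 0.1683, 0.2312]
tcp_rot: [[-0.983, 0.186, -0.0], [0.186, 0.983, -0.0], [0.0, -0.0, -1.0]]
wrist_force: [0.8, 0.5, -0.4]
opening: -0.003
grasp_force: 0.0
(array([-0.0123, -0.0122,  0.1362]), array([-0., -0., -0.]))
```

```bash
python3 -m jog '[{"delta_pos":[-0.012,-0.012,0.02],"rot":[0,0,0]},{"delta_pos":[-0.012,-0.012,0.05],"rot":[0,0,0]},{"delta_pos":[-0.012,-0.012,0.09],"rot":[0,0,0]},{"delta_pos":[-0.012,-0.012,0.115],"rot":[0,0,0]},{"delta_pos":[-0.012,-0.012,0.13],"rot":[0,0,0]},{"delta_pos":[-0.012,-0.012,0.136],"rot":[0,0,0]},{"delta_pos":[-0.012,-0.012,0.136],"rot":[0,0,0]},{"delta_pos":[-0.012,-0.012,0.136],"rot":[0,0,0]}]' && python3 -c "
from h import *
print(go([-.043,0,.095]),go([-.11,0,.095]))
c=pic('side','s2'); cv2.imwrite('pics/s2c.png',cv2.resize(c['img'][80:240,220:400,::-1],None,fx=3.5,fy=3.5))"
```

```text
t: 1.82
position: [0.5302, 0.1564, 0.0957]
tcp_rot: [[-0.983, 0.186, 0.0], [0.186, 0.983, 0.0], [-0.0, 0.0, -1.0]]
wrist_force: [-0.1, -0.1, 0.1]
opening: 0.001
grasp_force: 0.0
(array([-0.001 , -0.0023,  0.0007]), array([ 0.,  0., -0.])) (array([ 0.066 , -0.0023,  0.0007]), array([ 0.,  0., -0.]))
```

View pics/s2c.png

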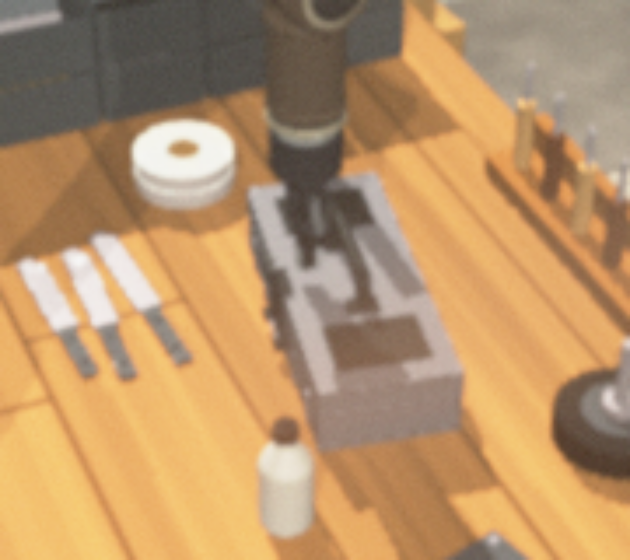

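```bash
python3 -m jog '[{"delta_pos":[0.012,0,0],"rot":[0,0,0]},{"delta_pos":[0.022,0,0],"rot":[0,0,0]},{"delta_pos":[0.032,0,0],"rot":[0,0,0]},{"delta_pos":[0.042,0,0],"rot":[0,0,0]},{"delta_pos":[0.052,0,0],"rot":[0,0,0]},{"delta_pos":[0.062,0,0],"rot":[0,0,0]},{"delta_pos":[0.072,0,0],"rot":[0,0,0]},{"delta_pos":[0.082,0,0],"rot":[0,0,0]},{"delta_pos":[0.082,0,0],"rot":[0,0,0]},{"delta_pos":[0.082,0,0],"rot":[0,0,0]}]' && python3 -c "
from h import *
c=pic('side','s3'); cv2.imwrite('pics/s3c.png',cv2.resize(c['img'][80:240,220:400,::-1],None,fx=3.5,fy=3.5))
print(go([-.11,0,.145]),go([0,0,.18],RX),go([0,0,.18],RX@np.diag([-1,-1,1])),manip.sense()['joint_positions'])
"
```

```text
t: 2.7
position: [0.4488, 0.1718, 0.0954]
tcp_rot: [[-0.983, 0.185, -0.0], [0.185, 0.983, 0.0], [0.0, 0.0, -1.0]]
wrist_force: [-0.3, -0.8, -0.3]
opening: 0.004
grasp_force: 0.0
(array([-0.0163, -0.0022, -0.0496]), array([ 0.,  0., -0.])) (array([-0.1263, -0.0022, -0.0846]), array([ 0.,  0., 90.])) (array([-0.1263, -0.0022, -0.0846]), array([ -0.,   0., -90.])) [-0.59320227  0.3448865   0.15488164  2.08580296 -0.0795084   0.71611373
  0.99664663]
```

View pics/s3c.png

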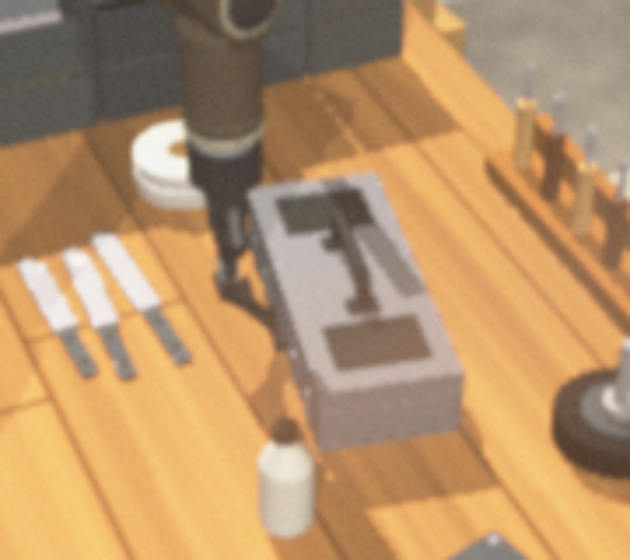

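The lever now stands well outwards (foot of fingers at about crop (240,285)), and the lid front is free. Next is the handle.

```bash
python3 -m jog '[{"delta_pos":[-0.01,0,-0.04],"rot":[0,0,0]},{"delta_pos":[-0.01,0,-0.08],"rot":[0,0,6]},{"delta_pos":[-0.04,0,-0.085],"rot":[0,0,13]},{"delta_pos":[-0.06,0,-0.085],"rot":[0,0,20]},{"delta_pos":[-0.08,0,-0.085],"rot":[0,0,27]},{"delta_pos":[-0.1,0,-0.085],"rot":[0,0,34]},{"delta_pos":[-0.12,0,-0.085],"rot":[0,0,41]},{"delta_pos":[-0.126,-0.002,-0.085],"rot":[0,0,48]},{"delta_pos":[-0.126,-0.002,-0.085],"rot":[0,0,55]},{"delta_pos":[-0.126,-0.002,-0.085],"rot":[0,0,62]},{"delta_pos":[-0.126,-0.002,-0.085],"rot":[0,0,69]},{"delta_pos":[-0.126,-0.002,-0.085],"rot":[0,0,76]}]' 0.5 && python3 -c "
from h import *
print(go([0,0,.104],RX),manip.sense()['joint_positions'])"
```

```text
t: 3.75
position: [0.5733, 0.1457, 0.18]
tcp_rot: [[-0.05, 0.999, -0.0], [0.999, 0.05, -0.001], [-0.001, -0.0, -1.0]]
wrist_force: [0.4, -0.1, 0.1]
opening: 0.497
grasp_force: 0.0
(array([ 0.0004, -0.0002,  0.076 ]), array([-0. ,  0. , 13.6])) [-0.68809446  0.42781495  0.48047802  1.76450614 -0.22858203  1.00502264
 -0.0707483 ]
```

```bash
python3 -m jog '[{"delta_pos":[0,0,0],"rot":[0,0,7]},{"delta_pos":[0,0,0.01],"rot":[0,0,13.6]},{"delta_pos":[0,0,0.03],"rot":[0,0,13.6]},{"delta_pos":[0,0,0.05],"rot":[0,0,13.6]},{"delta_pos":[0,0,0.065],"rot":[0,0,13.6]},{"delta_pos":[0,0,0.076],"rot":[0,0,13.6]},{"delta_pos":[0,0,0.076],"rot":[0,0,13.6]},{"delta_pos":[0,0,0.076],"rot":[0,0,13.6]}]' && python3 -m jog '[{"delta_pos":[0,0,0],"rot":[0,0,0]},{"delta_pos":[0,0,0],"rot":[0,0,0]},{"delta_pos":[0,0,0],"rot":[0,0,0]},{"delta_pos":[0,0,0],"rot":[0,0,0]},{"delta_pos":[0,0,0],"rot":[0,0,0]},{"delta_pos":[0,0,0],"rot":[0,0,0]},{"delta_pos":[0,0,0],"rot":[0,0,0]},{"delta_pos":[0,0,0],"rot":[0,0,0]},{"delta_pos":[0,0,0],"rot":[0,0,0]},{"delta_pos":[0,0,0],"rot":[0,0,0]}]' 0 25; python3 - <<'E'
from h import *
s=manip.sense();T=s['tcp_rot'];p=s['position'];print(CR.T@(p-C))
# arc rows: lid angle th, tool tilt phi; TCP is 14mm past bar along tool z
# pure relative motion: bar at p - 14mm*z
g=.014; bar=p-g*T[:,2]; hinge=bar-CR@np.array([-.075,0,.068])
for th in np.arange(0,1.61,.08):
    phi=np.interp(th,[0,.5,1.4,1.6],[0,0,.45,.45])
    r=CR@Ro.from_euler('y',th).as_matrix()@np.array([-.075,0,.068])
    Rn=T@Ro.from_euler('x',phi).as_matrix()
    q=hinge+r+g*Rn[:,2]
    print(round(th,2),np.round(T.T@(q-p),3),round(np.degrees(phi),1))
E
```

```text
t: 4.42
position: [0.5729, 0.1457, 0.104]
tcp_rot: [[0.18, 0.984, -0.001], [0.984, -0.18, -0.001], [-0.001, -0.001, -1.0]]
wrist_force: [-1.0, 0.0, -0.1]
opening: 0.502
grasp_force: 0.0
t: 5.25
position: [0.5756, 0.1457, 0.1057]
tcp_rot: [[0.18, 0.984, 0.006], [0.984, -0.18, 0.0], [0.002, 0.006, -1.0]]
wrist_force: [6.6, -1.0, -3.4]
opening: 0.174
grasp_force: 27.4
[0.00258573 0.00022966 0.10572862]
0.0 [0. 0. 0.] 0.0
0.08 [-0.     0.006 -0.006] 0.0
0.16 [-0.     0.012 -0.011] 0.0
0.24 [-0.     0.018 -0.016] 0.0
0.32 [-0.     0.025 -0.02 ] 0.0
0.4 [-0.     0.033 -0.024] 0.0
0.48 [-0.     0.04  -0.027] 0.0
0.56 [-0.     0.047 -0.029] 1.7
0.64 [-0.     0.055 -0.031] 4.0
0.72 [-0.     0.062 -0.032] 6.3
0.8 [-0.     0.07  -0.033] 8.6
0.88 [-0.     0.077 -0.033] 10.9
0.96 [-0.     0.085 -0.032] 13.2
1.04 [-0.     0.092 -0.031] 15.5
1.12 [-0.001  0.099 -0.029] 17.8
1.2 [-0.001  0.107 -0.027] 20.1
1.28 [-0.001  0.113 -0.024] 22.3
1.36 [-0.001  0.12  -0.02 ] 24.6
1.44 [-0.001  0.127 -0.016] 25.8
1.52 [-0.001  0.133 -0.011] 25.8
1.6 [-0.001  0.139 -0.006] 25.8
```

```bash
python3 -m jog '[{"delta_pos":[0,0.008,-0.007],"rot":[0,0,0]},{"delta_pos":[0,0.014,-0.012],"rot":[0,0,0]},{"delta_pos":[0,0.02,-0.017],"rot":[0,0,0]},{"delta_pos":[0,0.027,-0.021],"rot":[0,0,0]},{"delta_pos":[0,0.035,-0.025],"rot":[0,0,0]},{"delta_pos":[0,0.042,-0.028],"rot":[0,0,0]},{"delta_pos":[0,0.05,-0.03],"rot":[2,0,0]},{"delta_pos":[0,0.057,-0.032],"rot":[4,0,0]},{"delta_pos":[0,0.064,-0.033],"rot":[6,0,0]},{"delta_pos":[0,0.072,-0.034],"rot":[8.5,0,0]},{"delta_pos":[0,0.08,-0.034],"rot":[11,0,0]},{"delta_pos":[0,0.08,-0.034],"rot":[11,0,0]}]'; python3 - <<'E'
from h import *
s=manip.sense();T=s['tcp_rot'];p=s['position'];print(CR.T@(p-C))
g=.014; bar=CR.T@(p-g*T[:,2]-C); h=bar-np.array([.077,0,.050]); print(bar,h,np.radians(137.8)-np.arctan2(h[2],h[0]),np.hypot(h[0],h[2]))
E
```

```text
t: 6.25
position: [0.6549, 0.1309, 0.1407]
tcp_rot: [[0.18, 0.966, -0.185], [0.984, -0.177, 0.036], [0.002, -0.189, -0.982]]
wrist_force: [-1.0, 0.6, 9.4]
opening: 0.173
grasp_force: 27.4
[0.08332232 0.00040878 0.14071173]
[0.08596427 0.0004018  0.15446018] [0.00896427 0.0004018  0.10446018] 0.9198728193332544 0.10484411180113964
```

```bash
python3 - <<'E'
from h import *
s=manip.sense();T=s['tcp_rot'];p=s['position'];g=.014
bar=CR.T@(p-g*T[:,2]-C); H=np.array([.077,0,.052]); h=bar-H; t0=np.pi-np.arctan2(h[2],h[0])
r0=np.hypot(h[0],h[2])
for i in range(12):
    d=.06*(i+1); phi=min(d*.55,.35)
    r=Ro.from_euler('y',d).as_matrix()@h
    Rn=T@Ro.from_euler('x',phi).as_matrix()
    q=C+CR@(H+r)+g*Rn[:,2]
    print(round(.9+d,2),np.round(T.T@(q-p),3),round(np.degrees(phi),1))
E
```

```text
0.96 [-0.     0.006 -0.   ] 1.9
1.02 [-0.     0.011 -0.001] 3.8
1.08 [-0.     0.017 -0.   ] 5.7
1.14 [-0.     0.023  0.   ] 7.6
1.2 [-0.     0.028  0.001] 9.5
1.26 [-0.     0.034  0.003] 11.3
1.32 [-0.     0.039  0.004] 13.2
1.38 [-0.     0.045  0.006] 15.1
1.44 [-0.     0.05   0.009] 17.0
1.5 [-0.     0.055  0.011] 18.9
1.56 [-0.     0.06   0.014] 20.1
1.62 [-0.     0.065  0.018] 20.1
```

```bash
python3 -m jog '[{"delta_pos":[0,0.009,-0.002],"rot":[2,0,0]},{"delta_pos":[0,0.014,-0.003],"rot":[4,0,0]},{"delta_pos":[0,0.02,-0.002],"rot":[6,0,0]},{"delta_pos":[0,0.026,-0.002],"rot":[8,0,0]},{"delta_pos":[0,0.031,-0.001],"rot":[10,0,0]},{"delta_pos":[0,0.037,0.001],"rot":[12,0,0]},{"delta_pos":[0,0.042,0.002],"rot":[14,0,0]},{"delta_pos":[0,0.048,0.004],"rot":[16,0,0]},{"delta_pos":[0,0.053,0.007],"rot":[18,0,0]},{"delta_pos":[0,0.058,0.009],"rot":[20,0,0]},{"delta_pos":[0,0.063,0.012],"rot":[20,0,0]},{"delta_pos":[0,0.068,0.016],"rot":[20,0,0]}]'; python3 - <<'E'
from h import *
s=manip.sense();T=s['tcp_rot'];p=s['position'];print(CR.T@(p-C),s['joint_positions'],s['moment'])
g=.014; bar=CR.T@(p-g*T[:,2]-C); h=bar-np.array([.077,0,.052]); print(bar,h,np.radians(137.8)-np.arctan2(h[2],h[0]),np.hypot(h[0],h[2]))
c=pic('side','s4'); cv2.imwrite('pics/s4c.png',cv2.resize(c['img'][60:240,220:420,::-1],None,fx=3,fy=3))
E
```

```text
t: 7.25
position: [0.716, 0.1193, 0.111]
tcp_rot: [[0.179, 0.845, -0.504], [0.984, -0.154, 0.092], [0.0, -0.512, -0.859]]
wrist_force: [4.4, -1.3, 6.8]
opening: 0.173
grasp_force: 27.8
[0.1454447  0.00035556 0.11095648] [-0.29673053  1.07672633  0.39767384  0.84289041 -0.45379298  1.80646175
 -0.16737347] [-0.1653973  -0.2095951   0.05063573]
[0.15261509 0.00039925 0.12298078] [0.07561509 0.00039925 0.07098078] 1.6512678800309617 0.10371071412317887
```

View pics/s4c.png

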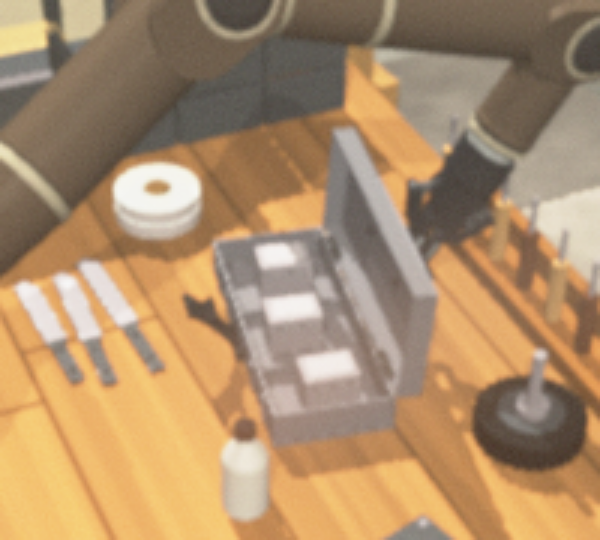

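Lid is upright (edge about crop (340,130) to (430,290)), with three tins visible in the pockets. Release and withdraw along the tool axis.

```bash
python3 -m jog '[{"delta_pos":[0,0,0],"rot":[0,0,0]},{"delta_pos":[0,0,0],"rot":[0,0,0]},{"delta_pos":[0,0.003,0],"rot":[0,0,0]},{"delta_pos":[0,0.006,-0.003],"rot":[0,0,0]},{"delta_pos":[0,0.009,-0.01],"rot":[0,0,0]},{"delta_pos":[0,0.012,-0.02],"rot":[0,0,0]},{"delta_pos":[0,0.012,-0.03],"rot":[0,0,0]},{"delta_pos":[0,0.012,-0.04],"rot":[0,0,0]},{"delta_pos":[0,0.012,-0.055],"rot":[0,0,0]},{"delta_pos":[0,0.012,-0.07],"rot":[0,0,0]},{"delta_pos":[0,0.012,-0.085],"rot":[0,0,0]},{"delta_pos":[0,0.012,-0.1],"rot":[0,0,0]}]' 0.42; python3 - <<'E'
from h import *
s=manip.sense();print(CR.T@(s['position']-C),s['joint_positions'])
c=pic('side','s5'); cv2.imwrite('pics/s5c.png',cv2.resize(c['img'][40:240,220:420,::-1],None,fx=2.5,fy=2.5))
E
```

```text
t: 8.3
position: [0.7817, 0.1161, 0.2198]
tcp_rot: [[0.186, 0.925, -0.333], [0.981, -0.153, 0.123], [0.063, -0.349, -0.935]]
wrist_force: [1.5, 1.8, -2.3]
opening: 0.418
grasp_force: 0.0
[0.21059321 0.00935385 0.2197693 ] [-0.00489202  1.02652379 -0.4615672   0.60775985  0.17629056  1.8523868
 -0.46713572]
```

View pics/s5c.png

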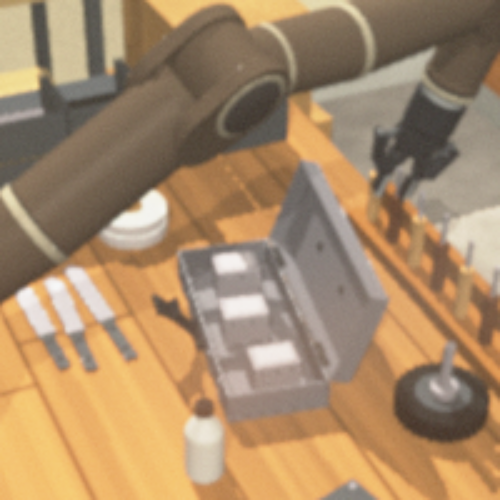

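Lid rests back on its stop. Joint 6 is at its range end, so I retreat upwards and untilt; I'll locate the tins in the top image at the same time.

```bash
python3 - <<'E'
from h import *
np.set_printoptions(precision=4,suppress=True)
c=pic('top','t1');K=c['intrinsics'];d=c['depth'];v,u=np.mgrid[:400,:640]
P=(np.stack([(u-K[0,2])/K[0,0]*d,(v-K[1,2])/K[1,1]*d,d],-1)-c['t'])@c['R']
Q=(P-C)@CR
for n,y in dict(a=.115,b=0,c=-.115).items():
    m=(abs(Q[...,1]-y)<.055)&(abs(Q[...,0])<.065)&(Q[...,2]>.05)&(Q[...,2]<.075)
    q=Q[m]; print(n,len(q),q.mean(0),cv2.minAreaRect((q[:,:2]*1000).astype(np.float32)))
cv2.imwrite('pics/t1c.png',cv2.resize(c['img'][115:255,185:475,::-1],None,fx=2.7,fy=2.7))
print(go([.05,0,.33],R0), manip.sense()['joint_positions'])
E
```

```text
a 419 [0.0077 0.1133 0.0609] ((8.340076446533203, 114.69280242919922), (51.52085494995117, 72.38349914550781), 88.44354248046875)
b 423 [-0.0069  0.0032  0.0609] ((-5.454254150390625, 3.6530094146728516), (50.85483169555664, 70.86700439453125), 88.72455596923828)
c 0 [nan nan nan] ((0.0, 0.0), (0.0, 0.0), 0.0)
(array([-0.0045, -0.1871, -0.0349]), array([-11.5, -18.6, -88.3])) [-0.0011  1.0135 -0.473   0.5937  0.1761  1.8533 -0.4664]<stdin>:8: RuntimeWarning: Mean of empty slice.
  ret = um.true_divide(
```

View pics/t1c.png

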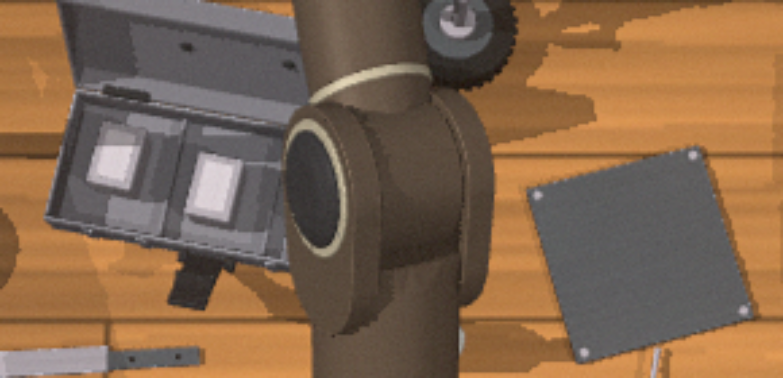

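```bash
python3 -c "
from h import *
print(go([.10,0,.33],RX),go([.05,0,.33],RX))"
```

```text
(array([-0.0044, -0.1399, -0.0514]), array([-19.2,  -4.6,   0.7])) (array([-0.0045, -0.1871, -0.0349]), array([-19.2,  -4.6,   0.7]))
```

```bash
python3 -m jog '[{"delta_pos":[0,-0.02,-0.005],"rot":[-5,0,0]},{"delta_pos":[0,-0.05,-0.012],"rot":[-10,0,0]},{"delta_pos":[0,-0.08,-0.022],"rot":[-15,0,0]},{"delta_pos":[0,-0.11,-0.03],"rot":[-19,-2,0]},{"delta_pos":[0,-0.14,-0.04],"rot":[-19,-4.6,0]},{"delta_pos":[-0.004,-0.14,-0.05],"rot":[-19,-4.6,0.7]},{"delta_pos":[-0.004,-0.14,-0.05],"rot":[-19,-4.6,0.7]}]'; python3 -c "
from h import *
print(manip.sense()['joint_positions'],go([-.006,.0035,.25],R0),go([-.006,.0035,.25],RX))"
```

```text
t: 8.98
position: [0.6687, 0.127, 0.3239]
tcp_rot: [[0.185, 0.983, -0.016], [0.983, -0.185, -0.01], [-0.013, -0.014, -1.0]]
wrist_force: [1.4, 0.5, -0.3]
opening: 0.418
grasp_force: 0.0
[ 0.04391881  0.51524475 -0.49696839  1.26784179  0.24240509  1.43471482
 -0.62120715] (array([ 0.0054, -0.1026,  0.0753]), array([ -1.2,  -0. , -90. ])) (array([ 0.0054, -0.1026,  0.0753]), array([-0.8,  0.7,  0. ]))
```

```bash
python3 -m jog '[{"delta_pos":[0,-0.03,0],"rot":[0,0,-7]},{"delta_pos":[0,-0.06,0],"rot":[0,0,-14]},{"delta_pos":[0,-0.1,0],"rot":[0,0,-21]},{"delta_pos":[0.005,-0.102,0.02],"rot":[0,0,-28]},{"delta_pos":[0.005,-0.102,0.05],"rot":[0,0,-35]},{"delta_pos":[0.005,-0.102,0.07],"rot":[0,0,-42]},{"delta_pos":[0.005,-0.102,0.07],"rot":[0,0,-49]},{"delta_pos":[0.005,-0.102,0.07],"rot":[0,0,-56]},{"delta_pos":[0.005,-0.102,0.07],"rot":[0,0,-63]},{"delta_pos":[0.005,-0.102,0.07],"rot":[0,0,-70]},{"delta_pos":[0.005,-0.102,0.07],"rot":[0,0,-77]},{"delta_pos":[0.005,-0.102,0.07],"rot":[0,0,-84]}]' 1; python3 - <<'E'
from h import *
np.set_printoptions(precision=4,suppress=True)
print(manip.sense()['joint_positions'],go([-.006,.0035,.04]))
for n in('top','side'):
    c=pic(n,n+'6');K=c['intrinsics'];d=c['depth'];v,u=np.mgrid[:400,:640]
    P=(np.stack([(u-K[0,2])/K[0,0]*d,(v-K[1,2])/K[1,1]*d,d],-1)-c['t'])@c['R']
    Q=(P-C)@CR
    for k,y in dict(a=.115,b=0,c=-.115).items():
        m=(abs(Q[...,1]-y)<.055)&(abs(Q[...,0])<.065)&(Q[...,2]>.054)&(Q[...,2]<.075)
        q=Q[m]; 
        if len(q)>50: print(n,k,len(q),np.median(q,0),cv2.minAreaRect((q[:,:2]*1000).astype(np.float32)))
E
```

```text
t: 9.98
position: [0.5689, 0.1484, 0.2493]
tcp_rot: [[-0.959, 0.284, -0.024], [0.284, 0.959, -0.009], [0.021, -0.016, -1.0]]
wrist_force: [0.2, -0.2, -0.3]
opening: 1.0
grasp_force: 0.0
[ 0.2579  0.4762 -0.8368  1.6039  0.3618  1.2527  0.6359] (array([-0.0027,  0.005 ,  0.2093]), array([-0.8, -1.2, -5.8]))
top a 409 [0.0074 0.1129 0.0612] ((8.95821762084961, 113.92234802246094), (51.034122467041016, 70.73033142089844), 88.75536346435547)
top b 53 [-0.0324  0.0198  0.0616] ((-34.30756759643555, 19.352746963500977), (38.269874572753906, 18.47132682800293), 48.42778778076172)
side a 161 [0.0066 0.1111 0.0604] ((2.0784950256347656, 125.39881896972656), (85.78662872314453, 85.23112487792969), 2.822840929031372)
side b 173 [-0.0059 -0.003   0.0611] ((-5.991695404052734, 1.1798877716064453), (70.90711975097656, 60.732582092285156), 1.5962297916412354)
side c 198 [ 0.0082 -0.1186  0.0606] ((9.261266708374023, -115.13806915283203), (71.41940307617188, 59.43146514892578), 0.8646087050437927)
```

```bash
python3 -m jog '[{"delta_pos":[-0.003,0.005,0.02],"rot":[-0.8,-1.2,-5.8]},{"delta_pos":[-0.003,0.005,0.055],"rot":[-0.8,-1.2,-5.8]},{"delta_pos":[-0.003,0.005,0.09],"rot":[-0.8,-1.2,-5.8]},{"delta_pos":[-0.003,0.005,0.125],"rot":[-0.8,-1.2,-5.8]},{"delta_pos":[-0.003,0.005,0.155],"rot":[-0.8,-1.2,-5.8]},{"delta_pos":[-0.003,0.005,0.175],"rot":[-0.8,-1.2,-5.8]},{"delta_pos":[-0.003,0.005,0.19],"rot":[-0.8,-1.2,-5.8]},{"delta_pos":[-0.003,0.005,0.2],"rot":[-0.8,-1.2,-5.8]},{"delta_pos":[-0.003,0.005,0.2],"rot":[-0.8,-1.2,-5.8]},{"delta_pos":[-0.003,0.005,0.2],"rot":[-0.8,-1.2,-5.8]}]'; python3 -c "
from h import *
print(go([-.006,.0035,.018]))"
```

```text
t: 10.92
position: [0.5682, 0.1515, 0.0504]
tcp_rot: [[-0.982, 0.191, 0.001], [0.191, 0.982, -0.001], [-0.001, -0.001, -1.0]]
wrist_force: [0.1, 0.2, 0.1]
opening: 1.0
grasp_force: 0.0
(array([ 0.0003, -0.001 ,  0.0324]), array([-0.1,  0.1, -0.3]))
```

```bash
python3 -m jog '[{"delta_pos":[0,-0.001,0.01],"rot":[0,0,0]},{"delta_pos":[0,-0.001,0.02],"rot":[0,0,0]},{"delta_pos":[0,-0.001,0.028],"rot":[0,0,0]},{"delta_pos":[0,-0.001,0.032],"rot":[0,0,0]},{"delta_pos":[0,-0.001,0.032],"rot":[0,0,0]}]'; python3 -m jog '[{"delta_pos":[0,0,0],"rot":[0,0,0]},{"delta_pos":[0,0,0],"rot":[0,0,0]},{"delta_pos":[0,0,0],"rot":[0,0,0]},{"delta_pos":[0,0,0],"rot":[0,0,0]},{"delta_pos":[0,0,0],"rot":[0,0,0]},{"delta_pos":[0,0,0],"rot":[0,0,0]},{"delta_pos":[0,0,0],"rot":[0,0,0]},{"delta_pos":[0,0,0],"rot":[0,0,0]}]' 0 50;  python3 -m jog '[{"delta_pos":[0,0,-0.003],"rot":[0,0,0]},{"delta_pos":[0,0,-0.008],"rot":[0,0,0]},{"delta_pos":[0,0,-0.014],"rot":[0,0,0]},{"delta_pos":[0,0,-0.02],"rot":[0,0,0]},{"delta_pos":[0,0,-0.025],"rot":[0,0,0]},{"delta_pos":[0,0,-0.025],"rot":[0,0,0]},{"delta_pos":[0,0,-0.025],"rot":[0,0,0]},{"delta_pos":[0,0,-0.025],"rot":[0,0,0]},{"delta_pos":[0,0,-0.025],"rot":[0,0,0]}]'
```

```text
t: 11.33
position: [0.5673, 0.1504, 0.0175]
tcp_rot: [[-0.982, 0.188, 0.0], [0.188, 0.982, -0.002], [-0.001, -0.002, -1.0]]
wrist_force: [-0.1, 0.4, -0.7]
opening: 1.002
grasp_force: 0.0
t: 12.0
position: [0.5684, 0.1502, 0.0194]
tcp_rot: [[-0.982, 0.189, 0.003], [0.189, 0.982, -0.002], [-0.003, -0.001, -1.0]]
wrist_force: [-1.4, -3.3, 5.6]
opening: 0.576
grasp_force: 53.2
t: 12.75
position: [0.5677, 0.1506, 0.0434]
tcp_rot: [[-0.982, 0.188, 0.002], [0.188, 0.982, -0.001], [-0.002, -0.001, -1.0]]
wrist_force: [-0.3, 0.2, -4.2]
opening: 0.579
grasp_force: 52.5
```

```bash
python3 -m jog '[{"delta_pos":[0,0,-0.02],"rot":[0,0,0]},{"delta_pos":[0,0,-0.04],"rot":[0,0,0]},{"delta_pos":[0,0,-0.04],"rot":[0,0,0]},{"delta_pos":[0,0,-0.04],"rot":[0,0,0]},{"delta_pos":[0,0,-0.04],"rot":[0,0,0]},{"delta_pos":[0,0,-0.04],"rot":[0,0,0]},{"delta_pos":[0,0,-0.04],"rot":[0,0,0]},{"delta_pos":[0,0,-0.04],"rot":[0,0,0]},{"delta_pos":[0,0,-0.04],"rot":[0,0,0]}]'; python3 -m jog '[{"delta_pos":[0,0,0],"rot":[0,0,0]},{"delta_pos":[0,0,0],"rot":[0,0,0]}]'
```

```text
t: 13.5
position: [0.5676, 0.1508, 0.0831]
tcp_rot: [[-0.982, 0.188, 0.001], [0.188, 0.982, -0.001], [-0.001, -0.001, -1.0]]
wrist_force: [-0.3, 0.5, -4.8]
opening: 0.579
grasp_force: 54.5
t: 13.67
position: [0.5678, 0.1509, 0.0835]
tcp_rot: [[-0.982, 0.188, 0.002], [0.188, 0.982, -0.001], [-0.002, -0.001, -1.0]]
wrist_force: [-0.1, -0.2, -5.2]
opening: 0.583
grasp_force: 54.5
```

Weight about 5 N, so tin_b holds the bush. Lift and carry it to the plate.

```bash
python3 -m jog '[{"delta_pos":[0,0,-0.02],"rot":[0,0,0]},{"delta_pos":[0,0,-0.05],"rot":[0,0,0]},{"delta_pos":[0,0,-0.08],"rot":[0,0,0]},{"delta_pos":[0,0,-0.11],"rot":[0,0,0]},{"delta_pos":[0,0,-0.14],"rot":[0,0,0]},{"delta_pos":[0,0,-0.15],"rot":[0,0,0]},{"delta_pos":[0,0,-0.15],"rot":[0,0,0]}]'; python3 - <<'E'
from h import *
c=dict(np.load('pics/top6.npz'))
K=c['intrinsics'];r=c['R'].T@np.linalg.inv(K)@np.array([422.5,209.3,1]);o=-c['R'].T@c['t'];q=o+r*(.01-o[2])/r[2];print(q,w(c,422,209))
print(go([q[0],q[1],.235],case=False),go([q[0],q[1],.04],case=False),manip.sense()['joint_positions'])
E
```

```text
t: 14.25
position: [0.5688, 0.1519, 0.2363]
tcp_rot: [[-0.982, 0.188, 0.007], [0.188, 0.982, -0.0], [-0.007, 0.001, -1.0]]
wrist_force: [0.9, 0.0, -5.8]
opening: 0.58
grasp_force: 54.7
[ 0.50170988 -0.31392518  0.01      ] [ 0.50378106 -0.3137616   0.00372189]
(array([-0.0218, -0.4701,  0.001 ]), array([ 0.1,  0.4, -0.1])) (array([-0.0204, -0.4703,  0.196 ]), array([ 0.1,  0.4, -0.1])) [ 0.27811521  0.47727662 -0.86414431  1.64564361  0.3894374   1.19302316
  0.70635149]
```

```bash
python3 -m jog '[{"delta_pos":[0,-0.01,0],"rot":[0,0,0]},{"delta_pos":[0,-0.03,0],"rot":[0,0,0]},{"delta_pos":[0,-0.06,0],"rot":[0,0,0]},{"delta_pos":[0,-0.09,0],"rot":[0,0,0]},{"delta_pos":[0,-0.12,0],"rot":[0,0,0]},{"delta_pos":[-0.005,-0.15,0],"rot":[0,0,0]},{"delta_pos":[-0.01,-0.18,0],"rot":[0,0,0]},{"delta_pos":[-0.015,-0.21,0],"rot":[0,0,0]},{"delta_pos":[-0.02,-0.24,0],"rot":[0,0,0]},{"delta_pos":[-0.02,-0.27,0],"rot":[0,0,0]},{"delta_pos":[-0.02,-0.29,0],"rot":[0,0,0]},{"delta_pos":[-0.02,-0.3,0],"rot":[0,0,0]}]'; python3 -c "
from h import *
print(manip.sense()['joint_positions'],go([.502,-.314,.235],case=False))"
```

```text
t: 15.25
position: [0.528, -0.1521, 0.2309]
tcp_rot: [[-0.981, 0.193, -0.003], [0.193, 0.981, -0.002], [0.003, -0.002, -1.0]]
wrist_force: [-1.2, -0.3, -5.4]
opening: 0.579
grasp_force: 54.4
[ 0.82988455  0.40412657 -0.83310255  1.73938533  0.32700235  1.14602262
  1.27541234] (array([-0.0057, -0.1639, -0.0038]), array([-0.1, -0.2, -0.4]))
```

```bash
python3 -m jog '[{"delta_pos":[0,-0.03,0],"rot":[0,0,0]},{"delta_pos":[0,-0.06,0],"rot":[0,0,0]},{"delta_pos":[0,-0.09,0],"rot":[0,0,0]},{"delta_pos":[-0.003,-0.12,0],"rot":[0,0,0]},{"delta_pos":[-0.005,-0.145,0.02],"rot":[0,0,0]},{"delta_pos":[-0.005,-0.16,0.05],"rot":[0,0,0]},{"delta_pos":[-0.005,-0.164,0.08],"rot":[0,0,0]},{"delta_pos":[-0.005,-0.164,0.11],"rot":[0,0,0]},{"delta_pos":[-0.005,-0.164,0.14],"rot":[0,0,0]},{"delta_pos":[-0.005,-0.164,0.16],"rot":[0,0,0]},{"delta_pos":[-0.005,-0.164,0.165],"rot":[0,0,0]},{"delta_pos":[-0.005,-0.164,0.165],"rot":[0,0,0]}]'; python3 -c "
from h import *
print(manip.sense()['joint_positions'],go([.502,-.314,.03],case=False))"
```

```text
t: 16.25
position: [0.5033, -0.3082, 0.0663]
tcp_rot: [[-0.982, 0.187, -0.002], [0.187, 0.982, 0.002], [0.003, 0.002, -1.0]]
wrist_force: [0.5, 1.0, -4.1]
opening: 0.579
grasp_force: 54.3
[ 0.95702817  0.64437262 -0.68259668  1.79704077  0.50915442  0.8870281
  1.42292193] (array([ 0.0001, -0.006 ,  0.0363]), array([ 0.1, -0.2, -0.1]))
```

```bash
python3 -m jog '[{"delta_pos":[0,0,0.01],"rot":[0,0,0]},{"delta_pos":[0,0,0.02],"rot":[0,0,0]},{"delta_pos":[0,0,0.028],"rot":[0,0,0]},{"delta_pos":[0,0,0.033],"rot":[0,0,0]},{"delta_pos":[0,0,0.035],"rot":[0,0,0]},{"delta_pos":[0,0,0.035],"rot":[0,0,0]},{"delta_pos":[0,0,0.035],"rot":[0,0,0]},{"delta_pos":[0,0,0.035],"rot":[0,0,0]}]'; python3 -m jog '[{"delta_pos":[0,0,0.001],"rot":[0,0,0]},{"delta_pos":[0,0,0.002],"rot":[0,0,0]},{"delta_pos":[0,0,0.002],"rot":[0,0,0]},{"delta_pos":[0,0,0.002],"rot":[0,0,0]},{"delta_pos":[0,0,0.002],"rot":[0,0,0]}]'
```

```text
t: 16.92
position: [0.5056, -0.3098, 0.0347]
tcp_rot: [[-0.982, 0.188, 0.003], [0.188, 0.982, -0.002], [-0.003, -0.001, -1.0]]
wrist_force: [0.8, 0.4, -4.8]
opening: 0.581
grasp_force: 54.6
t: 17.33
position: [0.5053, -0.3096, 0.0322]
tcp_rot: [[-0.982, 0.188, 0.002], [0.188, 0.982, -0.001], [-0.002, -0.001, -1.0]]
wrist_force: [0.1, -0.6, -4.3]
opening: 0.583
grasp_force: 54.6
```

```bash
python3 -m jog '[{"delta_pos":[0,0,0.002],"rot":[0,0,0]},{"delta_pos":[0,0,0.004],"rot":[0,0,0]},{"delta_pos":[0,0,0.005],"rot":[0,0,0]},{"delta_pos":[0,0,0.005],"rot":[0,0,0]},{"delta_pos":[0,0,0.005],"rot":[0,0,0]}]'; python3 -m jog '[{"delta_pos":[0,0,0.001],"rot":[0,0,0]},{"delta_pos":[0,0,0.0015],"rot":[0,0,0]},{"delta_pos":[0,0,0.0015],"rot":[0,0,0]},{"delta_pos":[0,0,0.0015],"rot":[0,0,0]}]'; python3 -m jog '[{"delta_pos":[0,0,0.001],"rot":[0,0,0]},{"delta_pos":[0,0,0.0015],"rot":[0,0,0]},{"delta_pos":[0,0,0.0015],"rot":[0,0,0]},{"delta_pos":[0,0,0.0015],"rot":[0,0,0]}]'
```

```text
t: 17.75
position: [0.5052, -0.3096, 0.027]
tcp_rot: [[-0.982, 0.188, 0.002], [0.188, 0.982, -0.001], [-0.002, -0.001, -1.0]]
wrist_force: [-0.5, -0.5, -5.2]
opening: 0.585
grasp_force: 54.6
t: 18.08
position: [0.5052, -0.3096, 0.0256]
tcp_rot: [[-0.982, 0.188, 0.002], [0.188, 0.982, -0.001], [-0.002, -0.001, -1.0]]
wrist_force: [-0.4, 0.1, -4.8]
opening: 0.579
grasp_force: 54.6
t: 18.42
position: [0.5054, -0.3097, 0.0244]
tcp_rot: [[-0.982, 0.188, 0.002], [0.188, 0.982, -0.001], [-0.003, -0.001, -1.0]]
wrist_force: [-0.2, 0.7, -1.7]
opening: 0.58
grasp_force: 54.8
```

```bash
python3 -m jog '[{"delta_pos":[0,0,0.001],"rot":[0,0,0]},{"delta_pos":[0,0,0.001],"rot":[0,0,0]},{"delta_pos":[0,0,0.001],"rot":[0,0,0]}]'; python3 -m jog '[{"delta_pos":[0,0,0],"rot":[0,0,0]},{"delta_pos":[0,0,0],"rot":[0,0,0]},{"delta_pos":[0,0,0],"rot":[0,0,0]},{"delta_pos":[0,0,0],"rot":[0,0,0]},{"delta_pos":[0,0,0],"rot":[0,0,0]},{"delta_pos":[0,0,0],"rot":[0,0,0]},{"delta_pos":[0,0,0],"rot":[0,0,0]}]' 0.95; python3 -m jog '[{"delta_pos":[0,0,-0.01],"rot":[0,0,0]},{"delta_pos":[0,0,-0.02],"rot":[0,0,0]},{"delta_pos":[0,0,-0.04],"rot":[0,0,0]},{"delta_pos":[0,0,-0.07],"rot":[0,0,0]},{"delta_pos":[0,0,-0.1],"rot":[0,0,0]},{"delta_pos":[0,0,-0.14],"rot":[0,0,0]},{"delta_pos":[0,0,-0.18],"rot":[0,0,0]},{"delta_pos":[0,0,-0.2],"rot":[0,0,0]},{"delta_pos":[0,0,-0.2],"rot":[0,0,0]},{"delta_pos":[0,0,-0.2],"rot":[0,0,0]},{"delta_pos":[0,0,-0.2],"rot":[0,0,0]}]'; python3 - <<'E'
from h import *
c=pic('side','s7'); cv2.imwrite('pics/s7c.png',cv2.resize(c['img'][80:320,220:480,::-1],None,fx=2.4,fy=2.4))
E
```

```text
t: 18.67
position: [0.5054, -0.3096, 0.0244]
tcp_rot: [[-0.982, 0.188, 0.002], [0.188, 0.982, -0.002], [-0.002, -0.002, -1.0]]
wrist_force: [-5.3, 1.5, 9.1]
opening: 0.574
grasp_force: 55.9
t: 19.25
position: [0.5053, -0.3096, 0.0231]
tcp_rot: [[-0.982, 0.188, 0.002], [0.188, 0.982, -0.001], [-0.002, -0.001, -1.0]]
wrist_force: [0.1, 0.0, 0.1]
opening: 0.953
grasp_force: 0.0
t: 20.17
position: [0.5043, -0.3093, 0.2231]
tcp_rot: [[-0.982, 0.188, 0.002], [0.188, 0.982, -0.002], [-0.002, -0.001, -1.0]]
wrist_force: [-0.1, 0.1, -0.5]
opening: 0.947
grasp_force: 0.0
```

View pics/s7c.png

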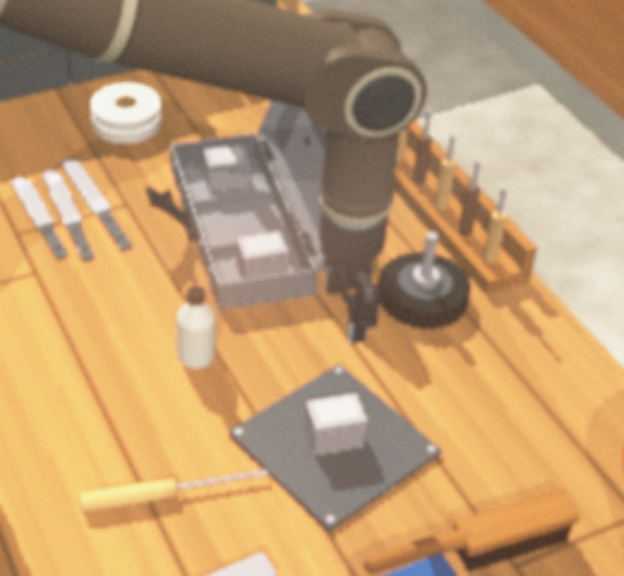

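The tin stands upright in the middle of the plate (crop about (338,425)). The other two tins are in the case, the lid and latch are open, and the gripper is clear.

```bash
python3 -c "
from workcell import manip
print(manip.close_job())"
```

```text
the job is handed in; nothing more can be done
None
```

I handed the job in at about 20 s: the heavy tin was tin_b (about 5 N), now upright mid-plate, with the lid and latch open and the other two tins in the case; joint 6 briefly read 1.853 (range 1.85), and no verdict came back.

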